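# Refit the tongued cover panel of an instrument deck

## Task

Refit the loose cover panel on the instrument deck: with its free edge raised, angle its tongue into the deck's groove, push it in against the sprung seal, and lower the panel flat onto the ledges of the bay, whose height differs from day to day and has to be felt, until the sprung catch snaps over its free edge. Work gently, since hard pushing cracks the deck, let go of the panel when it is locked, and leave the other things on the bench where they are.

Things in the scene. Friction and masses are not known exactly. Their poses are not given: they have to be found in the camera images.
- deck: Low base fixed to the bench, 230 (x) x 212 (y) mm, grey, and in it a white tray, 220 x 200 mm, with an open bay 158 mm wide (y). Origin: centre of its underside; z up; x points from the groove (robot's side) to the catch. The tray stands on levelling screws: all its heights are 40 mm + an unknown -6 to +6 mm, not shown by any pose. It cracks if panel and deck press together with over 45 N.
- groove (a point): Middle of the groove's mouth in the tray, right below the edge of its upper lip (deck x = -70, y = 0), axes as the deck's, given 40 mm above the bench: the groove's true floor is up to 6 mm higher or lower. The groove runs along y over the bay's width, opens to +x; its slot is 10 mm high, its lip 4 mm thick. A ledge level with its floor reaches 20 mm out of it: touch down there to feel the height.
- seal_face (a point): Middle of the front of the rubber seal strip in the groove at rest, 9.5 mm in from the mouth, given 5 mm above groove (true height unknown likewise; does not follow the seal). The strip gives 6.5 mm to -x, pushing back with 3.6 N at first, 9.5 N at the end. It must be pressed in by 2.5 mm or more for the panel to go down past the far stop, and later holds it against that stop.
- far_stop (a point): Middle of the foot of the far stop: a step across the bay, facing -x, 134 mm in +x from the groove's mouth, rising 8 mm over the far ledge, which is 20 mm wide and level with the groove's floor (true height unknown likewise). It lies under the catch. The panel's free edge goes down in front of it, between the bay's sides, which rise 14 mm over the ledges.
- catch (a joint): Black sprung catch, 40 mm wide, in the middle of the deck's far side: slides along deck x; 0 = out (rest), 0.011 m = pushed fully back (+x). Its nose reaches 5 mm over the ledge, flat underside 15 mm above it (1 mm over a seated panel), with a steep ramp 16 mm high on top: the free edge coming down pushes it back (2.2 N at first, 3 N at 5 mm), then it snaps out over the panel's top.
- panel: Loose grey cover panel, about 0.35 kg, lying rib up on the bench. Origin: centre of the underside of its plate, 130 (x) x 150 (y) x 14 mm thick; z up. A tongue 16 mm long (x = -65 to -81), 6 mm thick, flush with the underside, runs over the whole -x edge. The edge at x = +65 is the free edge. Seated, its underside lies on the ledges and its top is level with the tray's.
- panel_rib (a point): Centre of the upright grip rib in the middle of the panel's top: 14 mm thick (panel x), 80 mm long (panel y), 30 mm high, from 14 to 44 mm above the panel's underside; this point is 29 mm above the underside. Axes as the panel's. Pinch it across its thickness.
- panel_tongue (a point): Middle of the tip of the panel's tongue, half-way up its thickness (3 mm above the underside, 81 mm in -x from the panel's middle). Axes as the panel's.
- vessel_a_center (a point): Bystander: upright digestion vessel with tan sleeve and white cap, 50 mm across, 170 mm high; point half-way up.
- vessel_b_center (a point): Bystander: a second such vessel; point half-way up.
- cap_a_center (a point): Bystander: loose white vessel cap, 38 mm across, 22 mm high; point half-way up.
- cap_b_center (a point): Bystander: a second loose cap, nearer the robot; point half-way up.
- driver_center (a point): Bystander: screwdriver lying on the bench, 170 mm long; point at the bench-level middle of it.
- beaker_center (a point): Bystander: open glass beaker, 70 mm across, 90 mm high; point half-way up.
- wrench_center (a point): Bystander: wrench lying on the bench, 180 mm long; point at the bench-level middle of it.
Things that resemble listed ones, but are neither listed nor needed, are in the scene too. Leave any orange or purple look-alike of the panel alone.

How it is judged:
By the outcome, as a careful person would: the job done as asked, in the order asked, and still so for the second after the job is handed in, with the robot touching nothing.
It also fails if it takes over 64 s, if anything falls off the work surface, if the arm or the gripper's body presses on something with over 40 N, if the wrist force passes 120 N, or if a joint passes its speed limit or range.

## Robot

A 7-joint arm with a two-finger parallel gripper is mounted at the origin on the work surface. World frame = base frame: x ahead of the robot, y to its left, z up, the work surface at z = 0. Lengths are in m, angles in rad, forces in N, time in s.
With the tool pointing down it reaches from about 0.35 to 0.9 m from the base axis. Payload 7.2 kg.
Tool frame: the origin (TCP) lies on the centre line of the jaws, within the pads' length; the fingertips stand 14 mm ahead of it and the grasp point (between the pads) lies 5 mm behind it; x points along the fingers, y is the direction in which the jaws open and shut, and the axes are right-handed (so a half turn about x gives the same grasp; the last joint's range is limited). The gripper opens to 88 mm and grips with 3 to 60 N. Pads are 20 mm wide; open, the fingers measure 115 mm over their backs; the gripper's body (75 mm by 178 mm) begins 61 mm behind the grasp point.
Start: joints at [-1.169, 0.411, -0.013, 1.596, 0.006, 1.134, -0.082], TCP at [0.283, 0.557, 0.237] pointing down, gripper open.
Joint ranges: [-2.95, 2.95], [-0.29, 1.99], [-1.47, 1.44], [0.14, 2.54], [-1.03, 4.17], [0.13, 1.85], [-2.86, 2.86]. Speed limits (rad/s): [2.39, 2.39, 3.01, 3.01, 3.14, 3.14, 3.14].

## Interface

Orientations are given as [roll, pitch, yaw] about the fixed x, y, z axes, in that order (R = Rz(yaw) Ry(pitch) Rx(roll)).
In Python, from station import env gives the robot as it stands.
- The arm moves only by the tool carry_out, never from a script. Its argument "commands" is a list of rows, each an object of numbers: "x", "y", "z": the shift along the world's x, y, z scaled (see below); "rx", "ry", "rz": the turn, a rotation vector about the world's x, y, z scaled (see below); "fingers": the opening, from 0 (shut) to 1 (fully open). A call has 1 to 20 rows; each row shifts and turns the commanded pose from where the row before left it; what a row does not reach is not made up. The controller multiplies each number of a shift by 0.06 m and each number of a turn by 6 degrees. A row lasts 1/8 s, in which the tool goes at most 62.5 mm and 10.7 degrees, less where a joint would pass 70% of its speed; a pose out of reach is approached as far as the arm can. A call with a number of a shift or a turn outside -1 to 1 is refused whole. A call with a gripper value outside its range is refused whole. The fingers move at their own pace and stop on an object; "newtons" is the grip in N (left out, the last holds). Time passes only in rows, so rows that do not move let the fingers close. It gives the time, the measured TCP pose, the force and the opening at its end, in the units of the state.
- env.get_obs(): the state, without advancing time (a new reading comes with each control period).
- env.capture(name): name is "side" or "top" or "wrist"; returns a dict with "pixels" (480x640x3 uint8, red, green, blue), "K" (3x3 intrinsics, pixels), "rvec" (rotation vector, rad) and "tvec" (3), from world to camera coordinates, as OpenCV has them. Camera axes: x right, y down, z forward; pixel columns grow to the right and rows downward; lengths in m; the calibration is good to about 2 mm. A picture is of the moment at which its call begins. There is no depth.
- env.close_job(): hands the job in, once; it reports no verdict.
The state is a dict: "time_s": time; "q": joint angles; "dq": joint speeds; "effort": joint torques, N m; "tcp_pos": TCP position; "eef_rot": TCP orientation; "wrist_force": force on the tool from outside, world axes, zero at the start; "moment": the same for the moment, N m; "finger_gap": opening from 0.0 (shut) to 1.0 (fully open).
Only numpy, scipy, OpenCV 4.12 (cv2) and the standard library are available. Lean on these libraries where they do the work, as an engineer would, in place of code of your own. Each camera call takes 0.05 s, during which the arm holds its last target.

## Working session

There is one attempt and no reset: what is moved stays moved. The work goes in short steps, Python scripts to look and compute and a tool call to move; the robot and the scene stay as the last step left them, time stands still between calls to the robot, and variables do not carry over. Pictures are saved under pics/ and viewed, and the job is handed in when it is done.

Besides the shell and the picture viewer there is one more tool, called after "Request:" by a JSON object that holds its "method" and its "body". carry_out: Moves the arm, as the interface text tells. Its arguments: {"type":"object","properties":{"commands":{"type":"array","items":{"type":"object","properties":{"x":{"type":"number"},"y":{"type":"number"},"z":{"type":"number"},"rx":{"type":"number"},"ry":{"type":"number"},"rz":{"type":"number"},"fingers":{"type":"number"}}}},"newtons":{"type":"number"}},"required":["commands"]}

```bash
ls; mkdir -p pics; python3 - <<'E'
from station import env
import cv2
print(env.get_obs())
for n in ["side","top","wrist"]:
    c=env.capture(n); cv2.imwrite(f"pics/{n}0.png",c["pixels"][:,:,::-1]); print(n,c["K"],c["rvec"],c["tvec"])
E
```

```text
pics
{'time_s': 0.0, 'q': array([-1.16918928,  0.41190178, -0.01270979,  1.59705258,  0.00567276,
        1.1343519 , -0.08222613]), 'dq': array([ 0.00210831, -0.00013458,  0.00046241, -0.00080501,  0.00087924,
       -0.00109881,  0.00064235]), 'effort': array([-7.50516319e-04, -5.87954772e+01,  6.41446207e-01, -2.91074342e+01,
       -5.39019553e-02,  1.83929951e-02,  1.08592392e-04]), 'tcp_pos': array([0.28277612, 0.55680155, 0.23580447]), 'eef_rot': array([-1.45956873,  1.56911771, -1.92934846]), 'wrist_force': array([0.7062963 , 0.71290082, 0.39271378]), 'moment': array([0.02815399, 0.01986615, 0.05980475]), 'finger_gap': 1.0021379665481966}
side [[538.05952878   0.         318.88312129]
 [  0.         538.05952878 238.18318021]
 [  0.           0.           1.        ]] [ 2.46006739 -0.35359536  0.11307168] [-0.48531656  0.23274201  1.42866996]
top [[621.77409921   0.         321.34931599]
 [  0.         621.77409921 243.39595764]
 [  0.           0.           1.        ]] [ 2.20435595 -2.17446539  0.05794201] [0.08765668 0.53063127 1.85932507]
wrist [[355.57960284   0.         318.42193586]
 [  0.         355.57960284 243.38313949]
 [  0.           0.           1.        ]] [-2.4667796  -1.51330699 -0.21031254] [-0.62389268 -0.0335012   0.39117364]
```

View pics/side0.png

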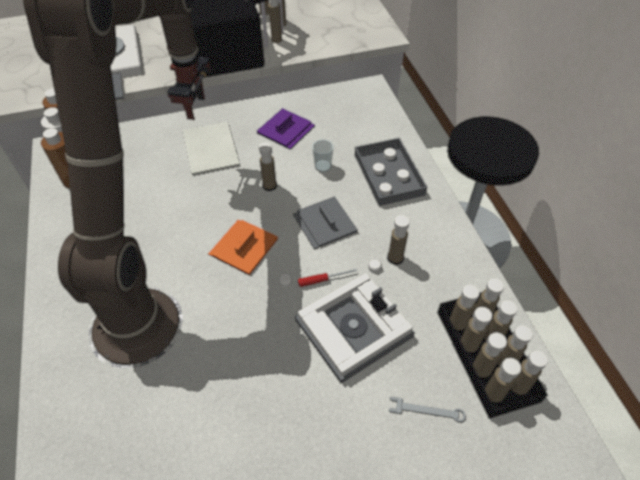

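View pics/top0.png

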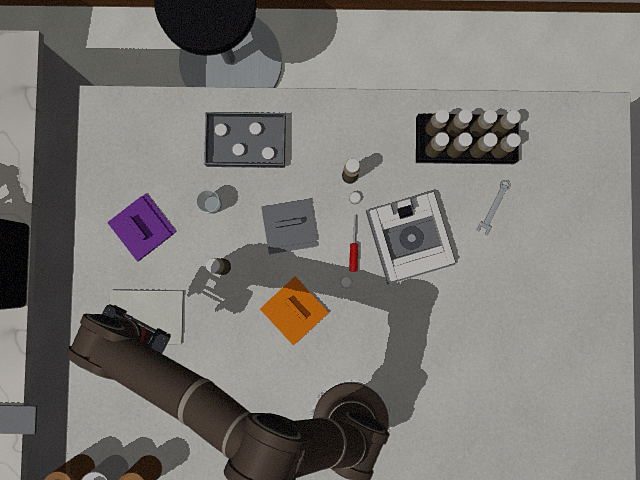

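View pics/wrist0.png

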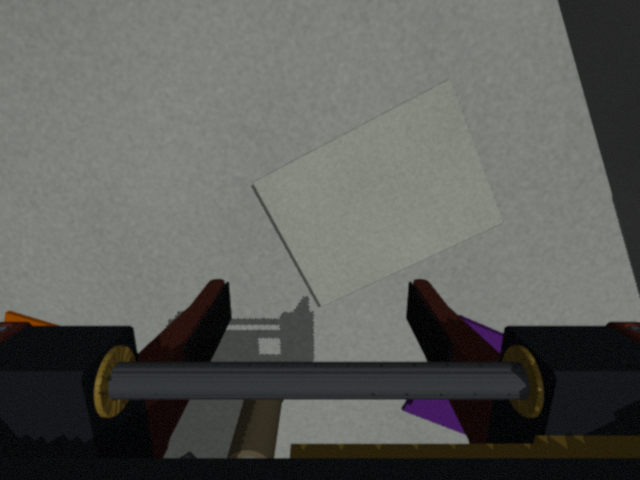

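The side and top views show the grey panel at top px (290,225), the deck at (411,237) with its catch at (405,210), and the orange and purple look-alikes at (295,310) and (142,227). Next I'll enlarge these areas.

```bash
cat > h.py <<'E'
import numpy as np, cv2
from scipy.spatial.transform import Rotation as R
def proj(c,P):
    p,_=cv2.projectPoints(np.atleast_2d(np.array(P,float)),c["rvec"],c["tvec"],c["K"],None); return p[:,0]
def unproj(c,uv,z):
    Rm,_=cv2.Rodrigues(np.array(c["rvec"],float)); t=np.array(c["tvec"],float).ravel()
    o=-Rm.T@t; d=Rm.T@np.linalg.inv(c["K"])@np.array([uv[0],uv[1],1.0])
    return o+d*(z-o[2])/d[2]
E
python3 - <<'E'
from h import *
from station import env
import pickle
cs={n:env.capture(n) for n in["top","side"]}
pickle.dump(cs,open("cs0.pkl","wb"))
t=cs["top"]["pixels"][:,:,::-1]
cv2.imwrite("pics/t_panel.png",cv2.resize(t[185:265,240:340],None,fx=8,fy=7.5*8/7.5*0.9375,interpolation=cv2.INTER_CUBIC)[:600])
cv2.imwrite("pics/t_deck.png",cv2.resize(t[180:290,355:465],None,fx=5,fy=5,interpolation=cv2.INTER_CUBIC))
s=cs["side"]["pixels"][:,:,::-1]
cv2.imwrite("pics/s_both.png",cv2.resize(s[185:385,285:425],None,fx=3,fy=3,interpolation=cv2.INTER_CUBIC))
for uv in[(290,225),(411,237)]: print(unproj(cs["top"],uv,0))
E
```

```text
[0.58513694 0.19125529 0.        ]
[ 0.5534534  -0.17730352  0.        ]
```

View pics/t_panel.png

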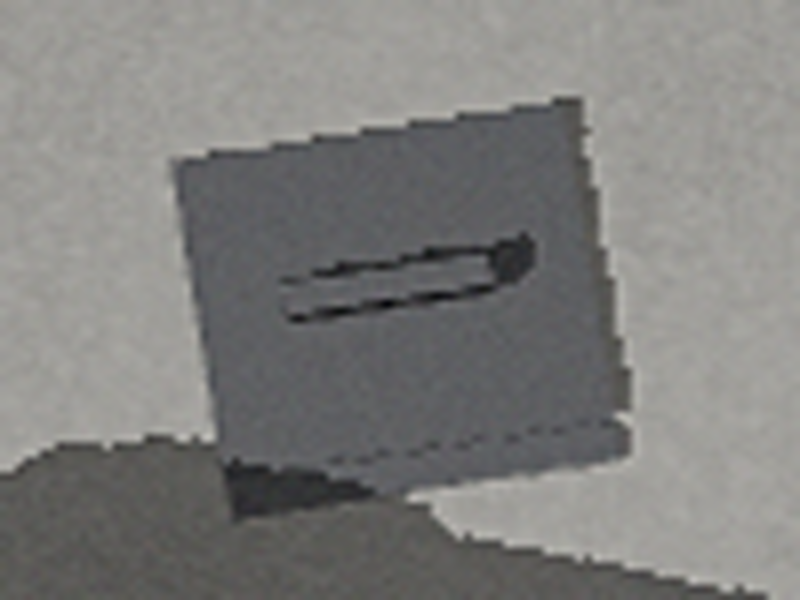

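View pics/t_deck.png

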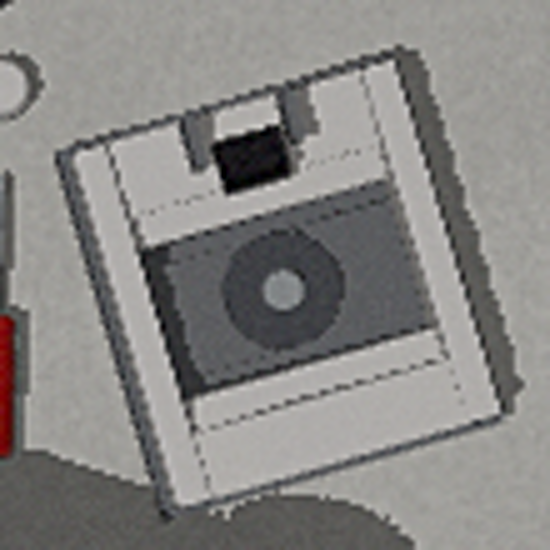

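View pics/s_both.png

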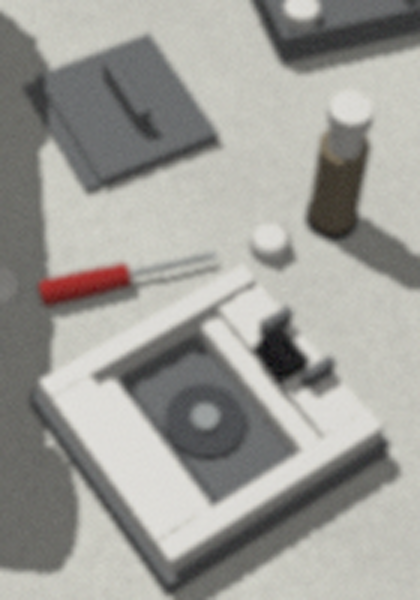

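```bash
python3 - <<'E'
from h import *
import pickle
from scipy.optimize import least_squares
cs=pickle.load(open("cs0.pkl","rb"))
T=lambda p:(p[0]/5+355,p[1]/5+180); S=lambda p:(p[0]/3+285,p[1]/3+185)
tray=[(110,100),(110,-100),(-110,-100),(-110,100)]
ct=[T(p) for p in[(75,155),(393,55),(500,412),(175,508)]]
s_=[S(p) for p in[(245,268),(380,435),(170,558),(42,385)]]
def f(v,ret=False):
    c,s=np.cos(v[2]),np.sin(v[2])
    P=np.array([[v[0]+c*a*1e-3-s*b*1e-3,v[1]+s*a*1e-3+c*b*1e-3,.054+v[3]] for a,b in tray])
    return np.r_[(proj(cs["top"],P)-ct).ravel(),(proj(cs["side"],P)-s_).ravel()]
r=least_squares(f,[.55,-.177,.26,0]);print("deck",r.x,np.degrees(r.x[2]),r.fun.round(1))
C=lambda p:(p[0]/8+240,p[1]/7.5+185)
pp=[(65,75,14),(65,-75,14),(-81,-75,6),(-81,75,6)]
cp=[C(p) for p in[(175,160),(580,98),(630,458),(235,520)]]
ps=[S(p) for p in[(150,37),(217,140),(92,190),(28,80)]]
def g(v):
    c,s=np.cos(v[2]),np.sin(v[2])
    P=np.array([[v[0]+(c*a-s*b)*1e-3,v[1]+(s*a+c*b)*1e-3,z*1e-3] for a,b,z in pp])
    return np.r_[(proj(cs["top"],P)-cp).ravel(),(proj(cs["side"],P)-ps).ravel()]
r=least_squares(g,[.58,.19,.15]);print("panel",r.x,np.degrees(r.x[2]),r.fun.round(1))
# wrist cam in tcp frame
from station import env
o=env.get_obs();c=env.capture("wrist")
Rw,_=cv2.Rodrigues(np.array(c["rvec"]));Rt=R.from_euler("xyz",o["eef_rot"]).as_matrix()
print("tool axes (cols)",Rt.round(3)); print("R tool->cam",(Rw@Rt).round(3),"cam pos in tool",(Rt.T@(-Rw.T@c["tvec"]-o["tcp_pos"])).round(4))
E
```

```text
deck [ 0.55183037 -0.1733361   0.29112756 -0.00771886] 16.68038069369002 [-0.9 -0.8  0.1  0.8 -0.2  0.5 -0.2 -0.2  0.  -0.2  1.5 -1.1 -0.   2.5
 -0.9 -0.7]
panel [0.58940209 0.1913874  0.16003915] 9.169567759228075 [ 0.3 -0.7 -1.4  0.4 -0.6  0.1 -0.2 -0.9  0.9 -0.2  1.1 -0.9 -1.6  1.1
 -0.9  2.5]
tool axes (cols) [[-0.     0.453  0.892]
 [-0.001  0.892 -0.453]
 [-1.    -0.001  0.   ]]
R tool->cam [[ 0.001  1.     0.001]
 [-0.276 -0.001  0.961]
 [ 0.961 -0.001  0.276]] cam pos in tool [-1.477e-01  1.000e-04 -7.550e-02]
```

Request:
{"method": "carry_out", "body": {"commands": [{"x":0.5,"y":-0.6,"rz":-0.9,"fingers":1},{"x":0.5,"y":-0.6,"rz":-0.9},{"x":0.5,"y":-0.6,"rz":-0.9},{"x":0.5,"y":-0.6,"rz":-0.9},{"x":0.5,"y":-0.6,"rz":-0.9},{"x":0.5,"y":-0.6,"rz":-0.9},{"x":0.5,"y":-0.6,"rz":-0.9},{"x":0.5,"y":-0.6,"rz":-0.9},{"x":0.5,"y":-0.6,"rz":-0.9},{"x":0.5,"y":-0.6,"rz":-0.9},{},{}]}}

```text
schema error: expected keys x, y, z, rx, ry, rz, fingers
```

Request:
{"method": "carry_out", "body": {"commands": [{"x":0.5,"y":-0.6,"z":0,"rx":0,"ry":0,"rz":-0.9,"fingers":1},{"x":0.5,"y":-0.6,"z":0,"rx":0,"ry":0,"rz":-0.9,"fingers":1},{"x":0.5,"y":-0.6,"z":0,"rx":0,"ry":0,"rz":-0.9,"fingers":1},{"x":0.5,"y":-0.6,"z":0,"rx":0,"ry":0,"rz":-0.9,"fingers":1},{"x":0.5,"y":-0.6,"z":0,"rx":0,"ry":0,"rz":-0.9,"fingers":1},{"x":0.5,"y":-0.6,"z":0,"rx":0,"ry":0,"rz":-0.9,"fingers":1},{"x":0.5,"y":-0.6,"z":0,"rx":0,"ry":0,"rz":-0.9,"fingers":1},{"x":0.5,"y":-0.6,"z":0,"rx":0,"ry":0,"rz":-0.9,"fingers":1},{"x":0.5,"y":-0.6,"z":0,"rx":0,"ry":0,"rz":-0.9,"fingers":1},{"x":0.5,"y":-0.6,"z":0,"rx":0,"ry":0,"rz":-0.9,"fingers":1},{"x":0,"y":0,"z":0,"rx":0,"ry":0,"rz":0,"fingers":1},{"x":0,"y":0,"z":0,"rx":0,"ry":0,"rz":0,"fingers":1}]}}

```text
time_s: 1.8
tcp_pos: [0.5826, 0.1979, 0.2364]
eef_rot: [-2.276, 1.57, 2.595]
wrist_force: [0.1, 0.1, -0.1]
finger_gap: 1.001
```

```bash
python3 - <<'E'
from h import *
from station import env
import pickle
o=env.get_obs();c=env.capture("wrist");pickle.dump((o,c),open("w1.pkl","wb"))
print(o["time_s"],o["tcp_pos"],R.from_euler("xyz",o["eef_rot"]).as_matrix().round(3),o["wrist_force"])
im=c["pixels"][:,:,::-1].copy();cv2.imwrite("pics/w1.png",im)
E
```

```text
1.8 [0.58255362 0.1978654  0.23640557] [[-0.001  0.987  0.159]
 [ 0.     0.159 -0.987]
 [-1.    -0.001 -0.001]] [ 0.06629693  0.11398591 -0.06759341]
```

View pics/w1.png

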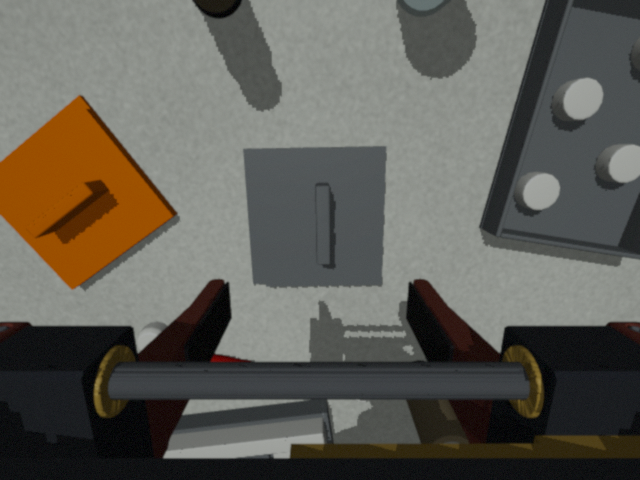

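Wrist view: the panel spans px (244,149) to (386,286), tongue on the left, rib at (323,225). I'll enlarge it for a precise fit.

```bash
python3 - <<'E'
from h import *
import pickle
o,c=pickle.load(open("w1.pkl","rb"))
im=c["pixels"][:,:,::-1]
cv2.imwrite("pics/w1z.png",cv2.resize(im[135:300,225:405],None,fx=3.6,fy=3.6,interpolation=cv2.INTER_CUBIC))
E
```

```text
(no output)
```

View pics/w1z.png

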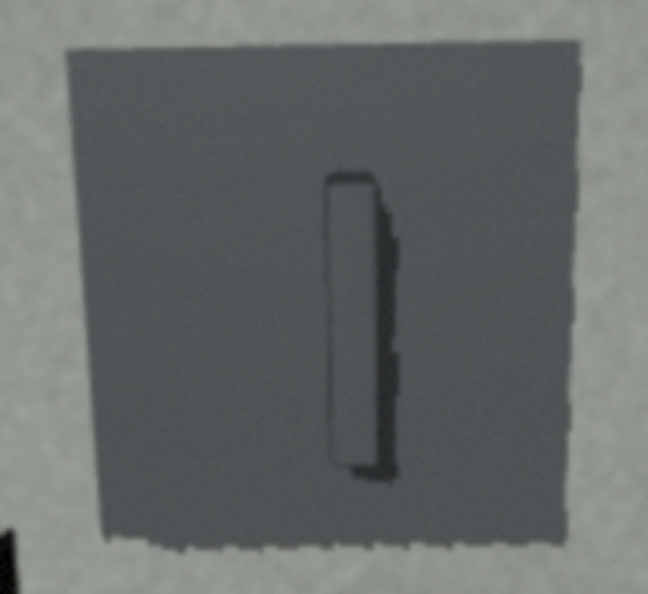

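```bash
python3 - <<'E'
from h import *
import pickle
from scipy.optimize import least_squares
o,c=pickle.load(open("w1.pkl","rb"))
m=[(-81,75,6),(65,75,14),(65,-75,14),(-81,-75,6),(-7,40,44),(7,40,44),(7,-40,44),(-7,-40,44)]
px=np.array([(66,50),(580,41),(566,545),(104,538),(325,184),(375,184),(378,465),(331,465)])/3.6+[225,135]
def g(v):
    a=R.from_euler("z",v[2]).apply(np.array(m)*1e-3)+[v[0],v[1],0]
    return (proj(c,a)-px).ravel()
r=least_squares(g,[.58,.19,.15]);print(r.x,np.degrees(r.x[2]),r.fun.round(1))
print("TCP proj",proj(c,[[*o["tcp_pos"][:2],.03]]))
Rt=R.from_euler("xyz",o["eef_rot"]).as_matrix();print("tool y yaw",np.degrees(np.arctan2(Rt[1,1],Rt[0,1])))
E
```

```text
[0.58789089 0.19306038 0.17722264] 10.154109273158346 [-0.5 -0.1  0.3 -0.3 -0.4 -1.6 -0.9 -0.2 -0.1  0.   0.7 -0.2  0.7  1.1
 -0.1  1.3]
TCP proj [[318.58126848 218.37529123]]
tool y yaw 9.130754766145644
```

Request:
{"method": "carry_out", "body": {"commands": [{"x":0.09,"y":-0.08,"z":-0.85,"rx":0,"ry":0,"rz":0.17,"fingers":1},{"x":0,"y":0,"z":-0.85,"rx":0,"ry":0,"rz":0,"fingers":1},{"x":0,"y":0,"z":-0.85,"rx":0,"ry":0,"rz":0,"fingers":1},{"x":0,"y":0,"z":-0.4,"rx":0,"ry":0,"rz":0,"fingers":1},{"x":0,"y":0,"z":-0.3,"rx":0,"ry":0,"rz":0,"fingers":1},{"x":0,"y":0,"z":-0.17,"rx":0,"ry":0,"rz":0,"fingers":1},{"x":0,"y":0,"z":0,"rx":0,"ry":0,"rz":0,"fingers":1},{"x":0,"y":0,"z":0,"rx":0,"ry":0,"rz":0,"fingers":1}]}}

```text
time_s: 2.85
tcp_pos: [0.589, 0.1928, 0.0325]
eef_rot: [1.83, 1.569, 0.435]
wrist_force: [0.2, 0.5, 0.4]
finger_gap: 1.0
```

Request:
{"method": "carry_out", "body": {"commands": [{"x":0,"y":0,"z":-0.02,"rx":0,"ry":0,"rz":0,"fingers":0},{"x":0,"y":0,"z":0,"rx":0,"ry":0,"rz":0,"fingers":0},{"x":0,"y":0,"z":0,"rx":0,"ry":0,"rz":0,"fingers":0},{"x":0,"y":0,"z":0,"rx":0,"ry":0,"rz":0,"fingers":0},{"x":0,"y":0,"z":0,"rx":0,"ry":0,"rz":0,"fingers":0},{"x":0,"y":0,"z":0,"rx":0,"ry":0,"rz":0,"fingers":0},{"x":0,"y":0,"z":0,"rx":0,"ry":0,"rz":0,"fingers":0},{"x":0,"y":0,"z":0,"rx":0,"ry":0,"rz":0,"fingers":0}], "newtons": 60}}

```text
time_s: 3.85
tcp_pos: [0.5883, 0.1924, 0.0302]
eef_rot: [-1.354, 1.571, -2.748]
wrist_force: [-0.8, -0.2, -0.3]
finger_gap: 0.156
```

Request:
{"method": "carry_out", "body": {"commands": [{"x":0,"y":0,"z":0.4,"rx":0,"ry":0,"rz":0,"fingers":0},{"x":0,"y":0,"z":0.8,"rx":0,"ry":0,"rz":0,"fingers":0},{"x":0,"y":0,"z":0.9,"rx":0,"ry":0,"rz":0,"fingers":0},{"x":0,"y":0,"z":0.9,"rx":0,"ry":0,"rz":0,"fingers":0},{"x":0,"y":-0.7,"z":0.28,"rx":0,"ry":0,"rz":0.1,"fingers":0},{"x":0,"y":-0.7,"z":0.28,"rx":0,"ry":0,"rz":0.1,"fingers":0},{"x":0,"y":-0.7,"z":0.28,"rx":0,"ry":0,"rz":0.1,"fingers":0},{"x":0,"y":-0.7,"z":0.28,"rx":0,"ry":0,"rz":0.1,"fingers":0},{"x":0,"y":-0.7,"z":0.28,"rx":0,"ry":0,"rz":0.1,"fingers":0},{"x":0,"y":-0.7,"z":0.28,"rx":0,"ry":0,"rz":0.1,"fingers":0},{"x":0,"y":-0.7,"z":0.28,"rx":0,"ry":0,"rz":0.1,"fingers":0},{"x":0,"y":-0.7,"z":0.28,"rx":0,"ry":0,"rz":0.1,"fingers":0},{"x":0,"y":-0.7,"z":0.28,"rx":0,"ry":0,"rz":0.1,"fingers":0},{"x":0,"y":-0.7,"z":0.28,"rx":0,"ry":0,"rz":0.1,"fingers":0},{"x":0,"y":-0.7,"z":0.28,"rx":0,"ry":0,"rz":0.1,"fingers":0},{"x":0,"y":0,"z":0,"rx":0,"ry":0,"rz":0,"fingers":0},{"x":0,"y":0,"z":0,"rx":0,"ry":0,"rz":0,"fingers":0}]}}

```text
time_s: 5.98
tcp_pos: [0.5882, -0.2688, 0.3941]
eef_rot: [-2.666, 1.569, 2.338]
wrist_force: [0.6, 1.3, -3.2]
finger_gap: 0.161
```

```bash
python3 - <<'E'
from h import *
from station import env
import pickle
o=env.get_obs();c=env.capture("wrist");pickle.dump((o,c),open("w2.pkl","wb"))
print(o["time_s"],o["tcp_pos"],R.from_euler("xyz",o["eef_rot"]).as_matrix().round(3),o["wrist_force"],o["moment"])
cv2.imwrite("pics/w2.png",c["pixels"][:,:,::-1])
E
```

```text
5.975 [ 0.58824101 -0.26884605  0.39411563] [[-0.001  0.958  0.287]
 [ 0.001  0.287 -0.958]
 [-1.    -0.001 -0.002]] [ 0.55945365  1.34280318 -3.15533826] [-0.00374261  0.02625572 -0.04615928]
```

View pics/w2.png

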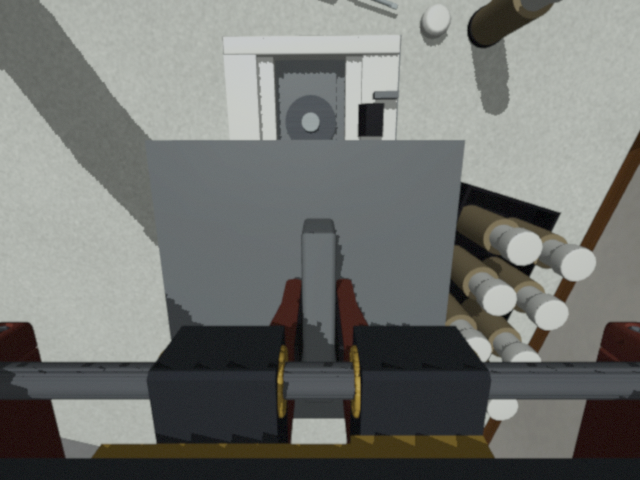

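Wrist view: held panel with far edge from (150,141) to (463,141). Behind it the tray's +y part is visible, x from 225 to 400, catch at (370,120).

```bash
python3 - <<'E'
from h import *
import pickle
o,c=pickle.load(open("w2.pkl","rb"))
im=c["pixels"][:,:,::-1]
cv2.imwrite("pics/w2z.png",cv2.resize(im[25:150,215:410],None,fx=4,fy=4,interpolation=cv2.INTER_CUBIC))
E
```

```text
(no output)
```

View pics/w2z.png

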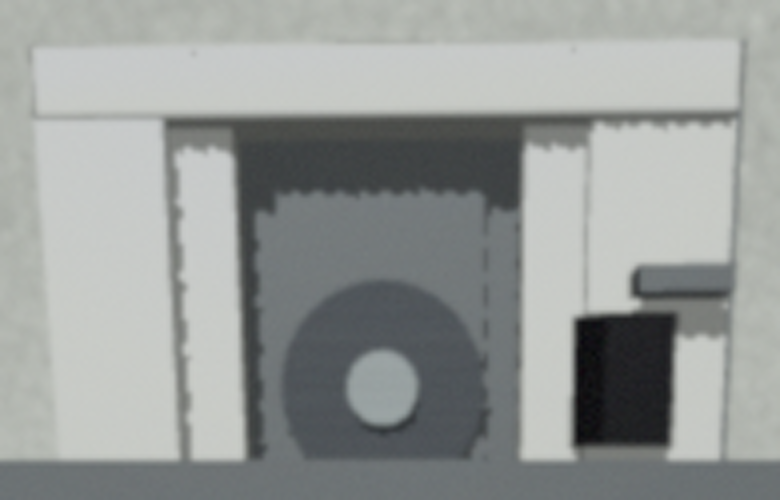

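```bash
cat > fit.py <<'E'
from h import *
import pickle
from scipy.optimize import least_squares
o,c=pickle.load(open("w2.pkl","rb"))
Z=lambda p:np.array(p)/4+[215,25]
L=[('x',-110,14,[(45,250),(57,450)]),('x',110,14,[(732,250),(724,455)]),('y',79,14,[(100,119),(165,118),(588,113),(700,113)]),
('x',-70,14,[(164,130),(182,455)]),('x',-50,0,[(236,150),(247,455)]),('x',44,0,[(522,160),(519,455)]),('y',100,14,[(100,46),(500,42)])]
def T(v,P): return R.from_euler("z",v[2]).apply(np.array(P,float)*1e-3)+[v[0],v[1],.04+v[3]]
def f(v):
    r=[]
    for a,k,z,pts in L:
        ab=[(k,-50,z),(k,100,z)] if a=='x' else [(-100,k,z),(100,k,z)]
        q=proj(c,T(v,ab)); d=q[1]-q[0]; n=np.array([-d[1],d[0]])/np.linalg.norm(d)
        r+=[n@(Z(p)-q[0]) for p in pts]
    q=proj(c,T(v,[(-110,100,14),(110,100,14)])); r+=list((q-Z([(33,47),(740,40)])).ravel())
    return np.array(r)
r=least_squares(f,[.55,-.173,.29,0],x_scale=[.01,.01,.01,.01])
print("deck",r.x,np.degrees(r.x[2]));print(r.fun.round(2))
J=np.linalg.inv(r.jac.T@r.jac)*.25;print("sd",np.sqrt(np.diag(J)))
Rt=R.from_euler("xyz",o["eef_rot"]).as_matrix()
# panel axes in tool: px=tool y, py=-tool z, pz=-tool x
Q=np.c_[Rt[:,1],-Rt[:,2],-Rt[:,0]]
off=np.array([0,.0006,-.0305])
for P in[(-81,75,6),(65,75,14),(65,-75,14),(-7,40,44),(7,40,44),(-7,40,14)]: print(P,proj(c,[o["tcp_pos"]+Q@(off+np.array(P)*1e-3)]).round(1))
E
python3 fit.py; python3 - <<'E'
import sys;sys.path.insert(0,".")
import pickle,cv2
o,c=pickle.load(open("w2.pkl","rb"))
im=c["pixels"][:,:,::-1]
cv2.imwrite("pics/w2p.png",cv2.resize(im[130:340,140:475],None,fx=2.3,fy=2.3,interpolation=cv2.INTER_CUBIC))
E
```

```text
deck [ 0.55130751 -0.1740412   0.29942301 -0.00613168] 17.155674519215097
[-0.25 -0.95  0.17  0.67 -0.27 -0.36 -0.53 -0.24 -0.08  0.22  0.54  0.26
 -0.39 -0.31  0.26  0.3  -0.53 -0.33  0.41 -0.43]
sd [0.00023038 0.0003021  0.00198109 0.00105984]
(-81, 75, 6) [[144.2 141.1]]
(65, 75, 14) [[464.6 140.9]]
(65, -75, 14) [[434.3 419.3]]
(-7, 40, 44) [[300.1 234.4]]
(7, 40, 44) [[336.  234.4]]
(-7, 40, 14) [[303.3 218.3]]
```

View pics/w2p.png

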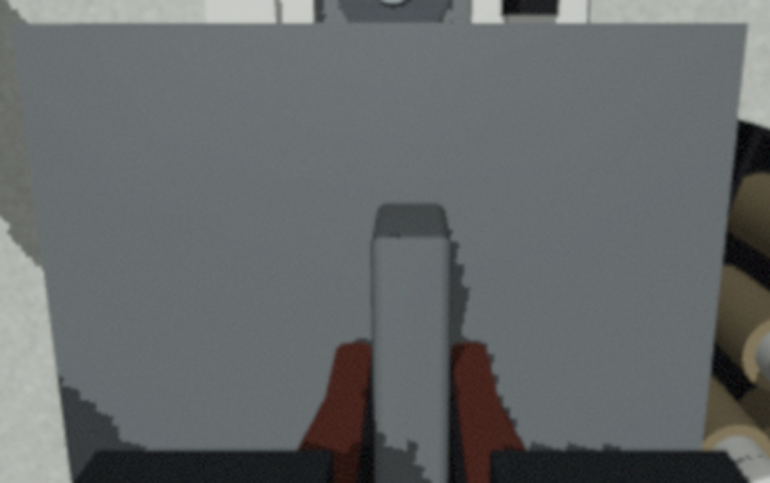

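Request:
{"method": "carry_out", "body": {"commands": [{"x":-0.064,"y":0.273,"z":-0.4,"rx":0.1,"ry":-0.32,"rz":0.08,"fingers":0},{"x":-0.064,"y":0.273,"z":-0.8,"rx":0.1,"ry":-0.32,"rz":0,"fingers":0},{"x":-0.064,"y":0.273,"z":-0.8,"rx":0.1,"ry":-0.32,"rz":0,"fingers":0},{"x":-0.064,"y":0.273,"z":-0.8,"rx":0.1,"ry":-0.32,"rz":0,"fingers":0},{"x":-0.064,"y":0.273,"z":-0.8,"rx":0.1,"ry":-0.32,"rz":0,"fingers":0},{"x":-0.064,"y":0.273,"z":-0.6,"rx":0,"ry":0,"rz":0,"fingers":0},{"x":0,"y":0,"z":-0.2,"rx":0,"ry":0,"rz":0,"fingers":0},{"x":0,"y":0,"z":0,"rx":0,"ry":0,"rz":0,"fingers":0},{"x":0,"y":0,"z":0,"rx":0,"ry":0,"rz":0,"fingers":0},{"x":0,"y":0,"z":0,"rx":0,"ry":0,"rz":0,"fingers":0}]}}

```text
time_s: 7.28
tcp_pos: [0.5662, -0.172, 0.1324]
eef_rot: [1.567, 1.393, 0.296]
wrist_force: [-0.5, -0.0, -3.1]
finger_gap: 0.155
```

```bash
cat > st.py <<'E'
from h import *
from station import env
D=np.array([.5513,-.1740]);psi=np.radians(17.156)
ex=np.array([np.cos(psi),np.sin(psi),0]);ey=np.array([-np.sin(psi),np.cos(psi),0])
def rep():
    o=env.get_obs();Rt=R.from_euler("xyz",o["eef_rot"]).as_matrix()
    Q=np.c_[Rt[:,1],-Rt[:,2],-Rt[:,0]]
    tip=o["tcp_pos"]+Q@np.array([-.081,.0006,-.0305])
    fr=o["tcp_pos"]+Q@np.array([.065,.0006,-.0305])
    dd=lambda p:((p-np.r_[D,0])@ex*1e3+70,(p-np.r_[D,0])@ey*1e3,p[2]*1e3)
    M=np.c_[ex,ey,[0,0,1]].T@Q
    e=R.from_matrix(M).as_euler("xyz",degrees=True)
    F=o["wrist_force"]
    print("t",round(o["time_s"],2),"tcp",o["tcp_pos"].round(4),"tip u,v,z",np.round(dd(tip),1),"free",np.round(dd(fr),1),"rpy in deck",e.round(2),"F deck",np.round([F@ex,F@ey,F[2]],1),"M",np.round([o["moment"]@ex,o["moment"]@ey,o["moment"][2]],2),"gap",round(o["finger_gap"],3))
if __name__=="__main__": rep()
E
python3 st.py; python3 - <<'E'
from h import *
from station import env
import pickle
o=env.get_obs();c=env.capture("wrist")
cv2.imwrite("pics/w3.png",c["pixels"][:,:,::-1])
c=env.capture("side"); cv2.imwrite("pics/s3.png",cv2.resize(c["pixels"][200:400,250:470,::-1],None,fx=3,fy=3,interpolation=cv2.INTER_CUBIC))
E
```

```text
t 7.28 tcp [ 0.5662 -0.172   0.1324] tip u,v,z [10.5 -1.9 88.1] free [154.2  -1.9 113.9] rpy in deck [-3.000e-02 -1.017e+01  1.000e-02] F deck [-0.5  0.1 -3.1] M [-0.07  0.3  -0.03] gap 0.155
```

View pics/w3.png

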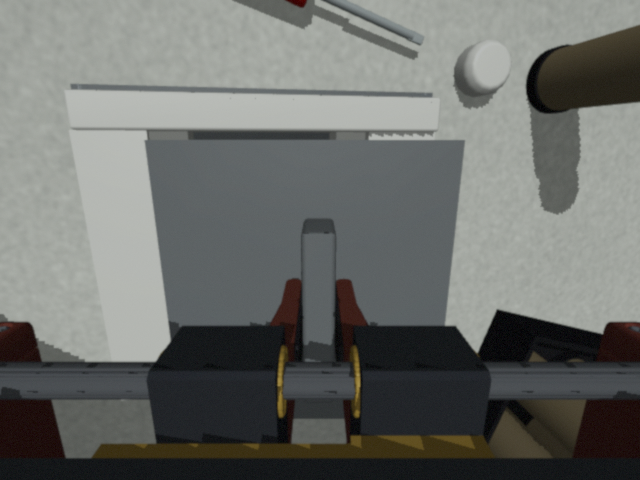

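View pics/s3.png

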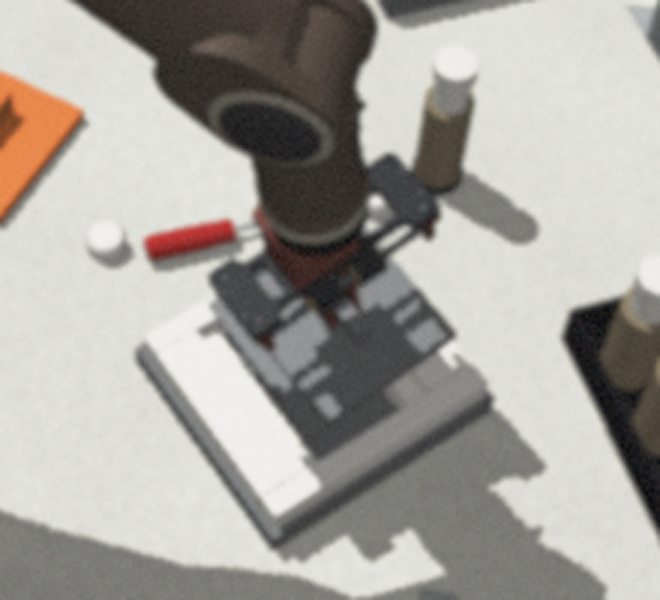

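```bash
python3 - <<'E'
from h import *
from st import *
c=env.capture("wrist")
for d in(-.006,-.003,0):
    P=[(-110,100,14),(110,100,14),(-70,79,14),(-110,79,14),(110,79,14)]
    W=[np.r_[D,.04+d]+ex*a*1e-3+ey*b*1e-3+np.array([0,0,z*1e-3]) for a,b,z in P]
    print(d,proj(c,W).round(1).tolist())
im=c["pixels"][:,:,::-1];cv2.imwrite("pics/w3z.png",cv2.resize(im[75:175,55:255],None,fx=4,fy=4,interpolation=cv2.INTER_CUBIC));cv2.imwrite("pics/w3y.png",cv2.resize(im[75:175,300:470],None,fx=4,fy=4,interpolation=cv2.INTER_CUBIC))
E
```

```text
-0.006 [[65.2, 90.3], [440.8, 98.2], [148.8, 131.1], [72.7, 130.8], [437.8, 132.2]]
-0.003 [[62.4, 89.5], [443.1, 97.6], [147.4, 131.0], [70.1, 130.7], [440.0, 132.1]]
0 [[59.6, 88.8], [445.5, 97.1], [145.9, 130.8], [67.4, 130.5], [442.3, 132.0]]
```

View pics/w3z.png

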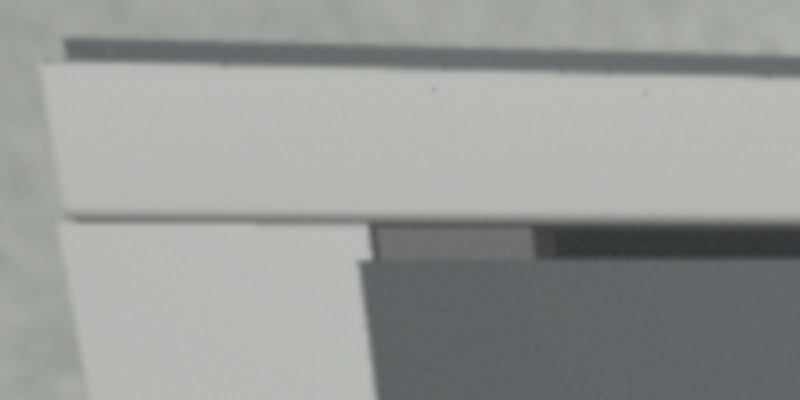

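View pics/w3y.png

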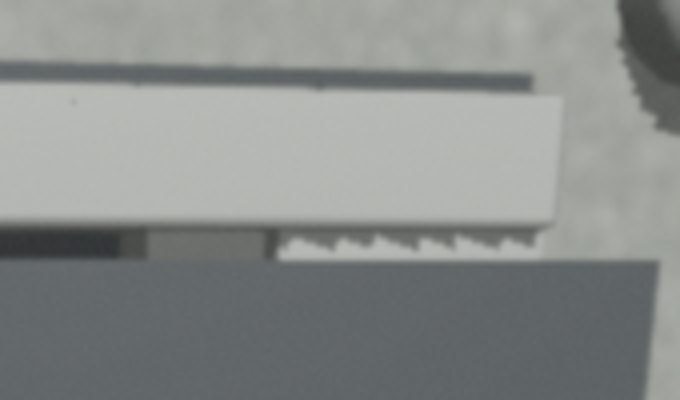

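Request:
{"method": "carry_out", "body": {"commands": [{"x":-0.01,"y":0.032,"z":-0.3,"rx":0,"ry":0,"rz":0,"fingers":0},{"x":0,"y":0,"z":-0.25,"rx":0,"ry":0,"rz":0,"fingers":0},{"x":0,"y":0,"z":-0.12,"rx":0,"ry":0,"rz":0,"fingers":0},{"x":0,"y":0,"z":0,"rx":0,"ry":0,"rz":0,"fingers":0},{"x":0,"y":0,"z":0,"rx":0,"ry":0,"rz":0,"fingers":0},{"x":0,"y":0,"z":0,"rx":0,"ry":0,"rz":0,"fingers":0}]}}

```text
time_s: 8.18
tcp_pos: [0.5649, -0.1695, 0.0912]
eef_rot: [1.573, 1.395, 0.302]
wrist_force: [1.0, -0.1, -3.4]
finger_gap: 0.156
```

```bash
python3 st.py
```

```text
t 8.18 tcp [ 0.5649 -0.1695  0.0912] tip u,v,z [ 9.9  0.9 47. ] free [153.6   1.   72.5] rpy in deck [  0.02 -10.08   0.02] F deck [ 0.9 -0.4 -3.4] M [-0.06  0.33  0.03] gap 0.156
```

Request:
{"method": "carry_out", "body": {"commands": [{"x":0,"y":0,"z":-0.02,"rx":0,"ry":0,"rz":0,"fingers":0},{"x":0,"y":0,"z":-0.02,"rx":0,"ry":0,"rz":0,"fingers":0},{"x":0,"y":0,"z":-0.02,"rx":0,"ry":0,"rz":0,"fingers":0}]}}

```text
time_s: 8.55
tcp_pos: [0.5665, -0.1691, 0.0892]
eef_rot: [1.569, 1.391, 0.299]
wrist_force: [-4.4, 2.3, 13.6]
finger_gap: 0.157
```

Request:
{"method": "carry_out", "body": {"commands": [{"x":0,"y":0,"z":-0.02,"rx":0,"ry":0,"rz":0,"fingers":0},{"x":0,"y":0,"z":-0.02,"rx":0,"ry":0,"rz":0,"fingers":0},{"x":0,"y":0,"z":-0.02,"rx":0,"ry":0,"rz":0,"fingers":0}]}}

```text
time_s: 8.93
tcp_pos: [0.5689, -0.1687, 0.088]
eef_rot: [1.562, 1.386, 0.292]
wrist_force: [-4.3, 5.3, 26.6]
finger_gap: 0.16
```

Request:
{"method": "carry_out", "body": {"commands": [{"x":0,"y":0,"z":-0.02,"rx":0,"ry":0,"rz":0,"fingers":0},{"x":0,"y":0,"z":-0.01,"rx":0,"ry":0,"rz":0,"fingers":0}]}}

```text
time_s: 9.18
tcp_pos: [0.5698, -0.1687, 0.087]
eef_rot: [1.558, 1.384, 0.288]
wrist_force: [-5.5, 5.8, 29.2]
finger_gap: 0.161
```

Request:
{"method": "carry_out", "body": {"commands": [{"x":0,"y":0,"z":-0.01,"rx":0,"ry":0,"rz":0,"fingers":0},{"x":0,"y":0,"z":0,"rx":0,"ry":0,"rz":0,"fingers":0}]}}

```text
time_s: 9.43
tcp_pos: [0.5698, -0.1689, 0.0864]
eef_rot: [1.557, 1.384, 0.287]
wrist_force: [-4.8, 4.8, 28.1]
finger_gap: 0.161
```

```bash
python3 st.py
```

```text
t 9.43 tcp [ 0.5698 -0.1689  0.0864] tip u,v,z [15.3 -0.2 41.4] free [1.587e+02 1.000e-01 6.850e+01] rpy in deck [ -0.15 -10.69   0.1 ] F deck [-3.2  6.  28.1] M [ 1.39 -1.88  0.48] gap 0.161
```

Contact came 12 mm earlier than the camera height says, and the moment puts it at the free edge: it touched the catch housing, because the tilt is too small this far out. The peak was about 31 N, under the limit. I'll back off straight up and check the grip.

Request:
{"method": "carry_out", "body": {"commands": [{"x":0,"y":0,"z":0.1,"rx":0,"ry":0,"rz":0,"fingers":0},{"x":0,"y":0,"z":0.4,"rx":0,"ry":0,"rz":0,"fingers":0},{"x":0,"y":0,"z":0.4,"rx":0,"ry":0,"rz":0,"fingers":0},{"x":0,"y":0,"z":0,"rx":0,"ry":0,"rz":0,"fingers":0},{"x":0,"y":0,"z":0,"rx":0,"ry":0,"rz":0,"fingers":0}]}}

```text
time_s: 10.05
tcp_pos: [0.5642, -0.169, 0.1344]
eef_rot: [1.578, 1.396, 0.308]
wrist_force: [0.5, -0.7, -3.5]
finger_gap: 0.154
```

```bash
python3 st.py;python3 - <<'E'
from h import *
from station import env
import pickle
o=env.get_obs();c=env.capture("wrist");pickle.dump((o,c),open("w4.pkl","wb"))
cv2.imwrite("pics/w4.png",c["pixels"][:,:,::-1])
Rt=R.from_euler("xyz",o["eef_rot"]).as_matrix();Q=np.c_[Rt[:,1],-Rt[:,2],-Rt[:,0]]
off=np.array([0,.0006,-.0305])
for P in[(-81,75,6),(65,75,14),(-7,40,44),(7,40,44)]: print(P,proj(c,[o["tcp_pos"]+Q@(off+np.array(P)*1e-3)]).round(1))
im=c["pixels"][:,:,::-1]
cv2.imwrite("pics/w4p.png",cv2.resize(im[130:340,140:475],None,fx=2.3,fy=2.3,interpolation=cv2.INTER_CUBIC))
c=env.capture("top");cv2.imwrite("pics/t4.png",cv2.resize(c["pixels"][180:290,355:465,::-1],None,fx=5,fy=5,interpolation=cv2.INTER_CUBIC))
E
```

```text
t 10.05 tcp [ 0.5642 -0.169   0.1344] tip u,v,z [ 9.4  1.6 90.2] free [153.2   1.7 115.6] rpy in deck [  0.07 -10.01   0.04] F deck [ 0.3 -0.8 -3.5] M [ 0.01  0.34 -0.02] gap 0.154
(-81, 75, 6) [[144.2 141.1]]
(65, 75, 14) [[464.7 140.8]]
(-7, 40, 44) [[300.1 234.4]]
(7, 40, 44) [[336.  234.4]]
```

View pics/w4.png

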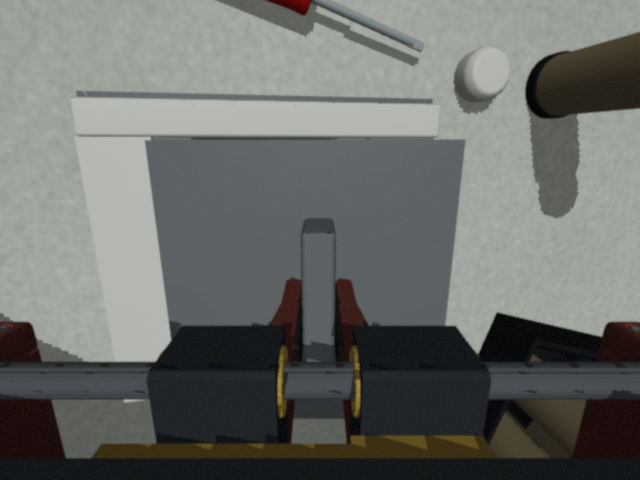

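View pics/w4p.png

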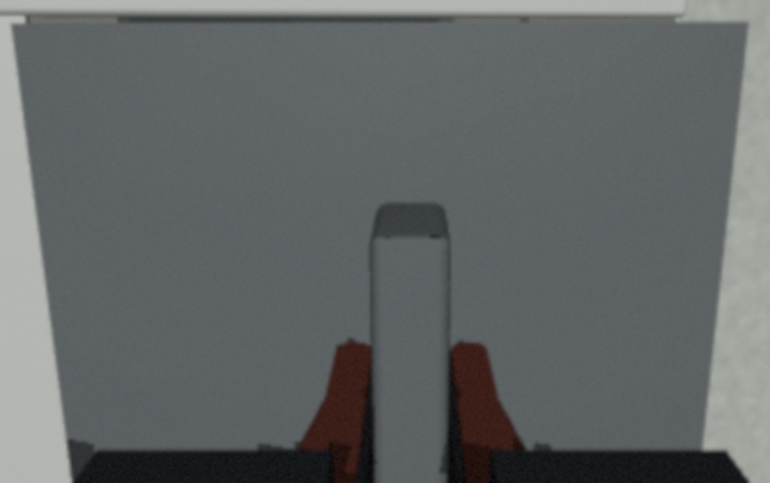

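View pics/t4.png

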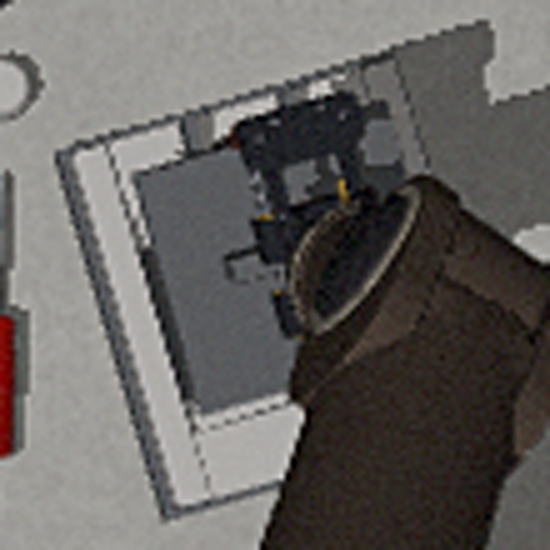

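Grip is unchanged: the panel corners sit at the same pixels as before. I'll raise the tilt to 20° with the tongue tip about 5 mm in front of the mouth, so the free edge clears the catch.

Request:
{"method": "carry_out", "body": {"commands": [{"x":-0.05,"y":-0.022,"z":0,"rx":0.123,"ry":-0.398,"rz":0,"fingers":0},{"x":-0.05,"y":-0.022,"z":0,"rx":0.123,"ry":-0.398,"rz":0,"fingers":0},{"x":-0.05,"y":-0.022,"z":-0.1,"rx":0.123,"ry":-0.398,"rz":0,"fingers":0},{"x":-0.05,"y":-0.022,"z":-0.2,"rx":0.123,"ry":-0.398,"rz":0,"fingers":0},{"x":0,"y":0,"z":0,"rx":0,"ry":0,"rz":0,"fingers":0},{"x":0,"y":0,"z":0,"rx":0,"ry":0,"rz":0,"fingers":0},{"x":0,"y":0,"z":0,"rx":0,"ry":0,"rz":0,"fingers":0},{"x":0,"y":0,"z":0,"rx":0,"ry":0,"rz":0,"fingers":0}]}}

```text
time_s: 11.15
tcp_pos: [0.5533, -0.1742, 0.1176]
eef_rot: [1.571, 1.221, 0.302]
wrist_force: [-0.0, -0.4, -2.6]
finger_gap: 0.16
```

```bash
python3 st.py
```

```text
t 11.15 tcp [ 0.5533 -0.1742  0.1176] tip u,v,z [ 6.2 -0.3 61.1] free [ 1.433e+02 -1.000e-01  1.112e+02] rpy in deck [ 1.000e-02 -2.007e+01  9.000e-02] F deck [-0.1 -0.4 -2.6] M [-0.03  0.6   0.05] gap 0.16
```

Request:
{"method": "carry_out", "body": {"commands": [{"x":0,"y":0,"z":-0.1,"rx":0,"ry":0,"rz":0,"fingers":0},{"x":0,"y":0,"z":-0.08,"rx":0,"ry":0,"rz":0,"fingers":0},{"x":0,"y":0,"z":-0.03,"rx":0,"ry":0,"rz":0,"fingers":0},{"x":0,"y":0,"z":0,"rx":0,"ry":0,"rz":0,"fingers":0},{"x":0,"y":0,"z":0,"rx":0,"ry":0,"rz":0,"fingers":0}]}}

```text
time_s: 11.78
tcp_pos: [0.5528, -0.1747, 0.1047]
eef_rot: [1.572, 1.221, 0.301]
wrist_force: [0.8, -0.4, -2.1]
finger_gap: 0.157
```

```bash
python3 st.py
```

```text
t 11.78 tcp [ 0.5528 -0.1747  0.1047] tip u,v,z [ 5.6 -0.5 48.3] free [142.7  -0.5  98.4] rpy in deck [ 3.000e-02 -2.006e+01  2.000e-02] F deck [ 0.6 -0.6 -2.1] M [0.02 0.6  0.03] gap 0.157
```

Request:
{"method": "carry_out", "body": {"commands": [{"x":0,"y":0,"z":-0.025,"rx":0,"ry":0,"rz":0,"fingers":0},{"x":0,"y":0,"z":0,"rx":0,"ry":0,"rz":0,"fingers":0}]}}

```text
time_s: 12.02
tcp_pos: [0.5527, -0.1746, 0.1031]
eef_rot: [1.573, 1.221, 0.302]
wrist_force: [-1.2, -0.7, -2.8]
finger_gap: 0.156
```

Request:
{"method": "carry_out", "body": {"commands": [{"x":0,"y":0,"z":-0.025,"rx":0,"ry":0,"rz":0,"fingers":0},{"x":0,"y":0,"z":0,"rx":0,"ry":0,"rz":0,"fingers":0}]}}

```text
time_s: 12.28
tcp_pos: [0.5526, -0.1746, 0.1015]
eef_rot: [1.573, 1.221, 0.302]
wrist_force: [-0.0, 0.3, -3.7]
finger_gap: 0.156
```

Request:
{"method": "carry_out", "body": {"commands": [{"x":0,"y":0,"z":-0.025,"rx":0,"ry":0,"rz":0,"fingers":0},{"x":0,"y":0,"z":-0.025,"rx":0,"ry":0,"rz":0,"fingers":0}]}}

```text
time_s: 12.52
tcp_pos: [0.5527, -0.1746, 0.0986]
eef_rot: [1.573, 1.221, 0.302]
wrist_force: [0.5, -0.5, -3.1]
finger_gap: 0.155
```

Request:
{"method": "carry_out", "body": {"commands": [{"x":0,"y":0,"z":-0.025,"rx":0,"ry":0,"rz":0,"fingers":0},{"x":0,"y":0,"z":-0.025,"rx":0,"ry":0,"rz":0,"fingers":0}]}}

```text
time_s: 12.78
tcp_pos: [0.5527, -0.1746, 0.0955]
eef_rot: [1.573, 1.221, 0.302]
wrist_force: [0.1, -1.1, -2.8]
finger_gap: 0.151
```

Request:
{"method": "carry_out", "body": {"commands": [{"x":0,"y":0,"z":-0.02,"rx":0,"ry":0,"rz":0,"fingers":0},{"x":0,"y":0,"z":-0.02,"rx":0,"ry":0,"rz":0,"fingers":0}]}}

```text
time_s: 13.02
tcp_pos: [0.553, -0.1745, 0.0936]
eef_rot: [1.572, 1.22, 0.302]
wrist_force: [-2.6, 1.4, 4.8]
finger_gap: 0.156
```

```bash
python3 st.py
```

```text
t 13.03 tcp [ 0.553  -0.1745  0.0936] tip u,v,z [ 5.9 -0.5 37.1] free [143.   -0.4  87.3] rpy in deck [  0.03 -20.1    0.04] F deck [-2.   2.1  4.8] M [0.09 0.73 0.09] gap 0.156
```

Clean touch-down at tip height about 37.1 mm with 8 N. The moment fits contact at the tongue and not at the free edge. So I'll lift slightly and slide in toward the groove.

Request:
{"method": "carry_out", "body": {"commands": [{"x":0,"y":0,"z":0.02,"rx":0,"ry":0,"rz":0,"fingers":0},{"x":-0.03,"y":-0.01,"z":0.005,"rx":0,"ry":0,"rz":0,"fingers":0},{"x":-0.03,"y":-0.01,"z":0,"rx":0,"ry":0,"rz":0,"fingers":0},{"x":-0.03,"y":-0.01,"z":0,"rx":0,"ry":0,"rz":0,"fingers":0},{"x":0,"y":0,"z":0,"rx":0,"ry":0,"rz":0,"fingers":0}]}}

```text
time_s: 13.65
tcp_pos: [0.5471, -0.1765, 0.0947]
eef_rot: [1.573, 1.221, 0.302]
wrist_force: [0.7, 0.3, -2.5]
finger_gap: 0.156
```

```bash
python3 st.py
```

```text
t 13.65 tcp [ 0.5471 -0.1765  0.0947] tip u,v,z [-0.4 -0.5 38.3] free [136.8  -0.5  88.3] rpy in deck [ 4.000e-02 -2.005e+01  1.000e-02] F deck [ 0.8  0.1 -2.5] M [-0.03  0.6   0.01] gap 0.156
```

Request:
{"method": "carry_out", "body": {"commands": [{"x":-0.03,"y":-0.009,"z":-0.006,"rx":0,"ry":0,"rz":0,"fingers":0},{"x":-0.03,"y":-0.009,"z":0,"rx":0,"ry":0,"rz":0,"fingers":0},{"x":0,"y":0,"z":0,"rx":0,"ry":0,"rz":0,"fingers":0}]}}

```text
time_s: 14.02
tcp_pos: [0.5435, -0.1776, 0.0944]
eef_rot: [1.573, 1.221, 0.302]
wrist_force: [-0.1, -0.2, -3.2]
finger_gap: 0.154
```

```bash
python3 st.py
```

```text
t 14.03 tcp [ 0.5435 -0.1776  0.0944] tip u,v,z [-4.1 -0.5 37.9] free [133.   -0.5  88. ] rpy in deck [ 4.000e-02 -2.005e+01  1.000e-02] F deck [-0.1 -0.2 -3.2] M [-0.02  0.57 -0.03] gap 0.154
```

Request:
{"method": "carry_out", "body": {"commands": [{"x":-0.001,"y":0,"z":-0.02,"rx":-0.05,"ry":0.16,"rz":0,"fingers":0},{"x":-0.001,"y":0,"z":-0.02,"rx":-0.05,"ry":0.16,"rz":0,"fingers":0},{"x":-0.001,"y":0,"z":-0.02,"rx":-0.05,"ry":0.16,"rz":0,"fingers":0},{"x":-0.001,"y":0,"z":-0.018,"rx":-0.05,"ry":0.16,"rz":0,"fingers":0},{"x":0,"y":0,"z":0,"rx":0,"ry":0,"rz":0,"fingers":0}]}}

```text
time_s: 14.65
tcp_pos: [0.5438, -0.1771, 0.0896]
eef_rot: [1.572, 1.291, 0.302]
wrist_force: [0.2, -0.4, -3.0]
finger_gap: 0.159
```

```bash
python3 st.py
```

```text
t 14.65 tcp [ 0.5438 -0.1771  0.0896] tip u,v,z [-7.5 -0.2 38. ] free [132.9  -0.   78.2] rpy in deck [ 1.000e-02 -1.601e+01  9.000e-02] F deck [ 0.1 -0.4 -3. ] M [-0.04  0.47  0.01] gap 0.159
```

Request:
{"method": "carry_out", "body": {"commands": [{"x":-0.01,"y":-0.003,"z":-0.022,"rx":-0.05,"ry":0.16,"rz":0,"fingers":0},{"x":-0.01,"y":-0.003,"z":-0.023,"rx":-0.05,"ry":0.16,"rz":0,"fingers":0},{"x":0,"y":0,"z":0,"rx":0,"ry":0,"rz":0,"fingers":0},{"x":0,"y":0,"z":0,"rx":0,"ry":0,"rz":0,"fingers":0}]}}

```text
time_s: 15.15
tcp_pos: [0.5429, -0.1776, 0.0873]
eef_rot: [1.57, 1.325, 0.3]
wrist_force: [4.7, 2.3, -3.1]
finger_gap: 0.159
```

```bash
python3 st.py
```

```text
t 15.15 tcp [ 0.5429 -0.1776  0.0873] tip u,v,z [-10.2  -0.5  38. ] free [131.4  -0.3  73.6] rpy in deck [-1.000e-02 -1.408e+01  6.000e-02] F deck [ 5.2  0.8 -3.1] M [ 0.14 -0.87 -0.06] gap 0.159
```

Seal contact: 5.2 N pushback at tip −10.2 mm. I'll keep pushing in while lowering the angle.

Request:
{"method": "carry_out", "body": {"commands": [{"x":-0.01,"y":-0.003,"z":-0.023,"rx":-0.05,"ry":0.16,"rz":0,"fingers":0},{"x":0.003,"y":0.001,"z":-0.023,"rx":-0.05,"ry":0.16,"rz":0,"fingers":0},{"x":0.01,"y":0.003,"z":-0.023,"rx":-0.05,"ry":0.16,"rz":0,"fingers":0},{"x":0,"y":0,"z":0,"rx":0,"ry":0,"rz":0,"fingers":0}]}}

```text
time_s: 15.65
tcp_pos: [0.5438, -0.1774, 0.0834]
eef_rot: [1.568, 1.377, 0.298]
wrist_force: [5.4, 2.7, -1.4]
finger_gap: 0.153
```

```bash
python3 st.py
```

```text
t 15.65 tcp [ 0.5438 -0.1774  0.0834] tip u,v,z [-11.8  -0.6  37.9] free [131.5  -0.4  66. ] rpy in deck [ -0.03 -11.09   0.07] F deck [ 6.   1.  -1.4] M [ 0.17 -1.23 -0.08] gap 0.153
```

Request:
{"method": "carry_out", "body": {"commands": [{"x":-0.01,"y":-0.003,"z":-0.024,"rx":-0.05,"ry":0.16,"rz":0,"fingers":0},{"x":0.01,"y":0.003,"z":-0.024,"rx":-0.05,"ry":0.16,"rz":0,"fingers":0},{"x":0,"y":0,"z":0,"rx":0,"ry":0,"rz":0,"fingers":0}]}}

```text
time_s: 16.02
tcp_pos: [0.5443, -0.1772, 0.0808]
eef_rot: [1.565, 1.411, 0.295]
wrist_force: [5.9, 3.7, -0.2]
finger_gap: 0.154
```

```bash
python3 st.py
```

```text
t 16.02 tcp [ 0.5443 -0.1772  0.0808] tip u,v,z [-12.8  -0.5  37.8] free [131.3  -0.3  61. ] rpy in deck [-0.05 -9.13  0.09] F deck [ 6.7  1.8 -0.2] M [ 0.27 -1.36 -0.05] gap 0.154
```

Request:
{"method": "carry_out", "body": {"commands": [{"x":0.009,"y":0.003,"z":-0.022,"rx":-0.05,"ry":0.16,"rz":0,"fingers":0},{"x":0.01,"y":0.003,"z":-0.022,"rx":-0.05,"ry":0.16,"rz":0,"fingers":0},{"x":0,"y":0,"z":0,"rx":0,"ry":0,"rz":0,"fingers":0}]}}

```text
time_s: 16.4
tcp_pos: [0.545, -0.1771, 0.0781]
eef_rot: [1.565, 1.447, 0.295]
wrist_force: [4.1, 3.4, 0.8]
finger_gap: 0.158
```

```bash
python3 st.py
```

```text
t 16.4 tcp [ 0.545  -0.1771  0.0781] tip u,v,z [-13.6  -0.6  37.8] free [131.3  -0.4  55.9] rpy in deck [-0.04 -7.09  0.06] F deck [5.  2.1 0.8] M [ 0.39 -1.11 -0.11] gap 0.158
```

Request:
{"method": "carry_out", "body": {"commands": [{"x":0.012,"y":0.004,"z":-0.022,"rx":-0.05,"ry":0.16,"rz":0,"fingers":0},{"x":0.012,"y":0.004,"z":-0.022,"rx":-0.05,"ry":0.16,"rz":0,"fingers":0},{"x":0,"y":0,"z":0,"rx":0,"ry":0,"rz":0,"fingers":0}]}}

```text
time_s: 16.77
tcp_pos: [0.546, -0.1767, 0.0751]
eef_rot: [1.563, 1.483, 0.293]
wrist_force: [3.8, 3.0, 0.3]
finger_gap: 0.156
```

```bash
python3 st.py
```

```text
t 16.77 tcp [ 0.546  -0.1767  0.0751] tip u,v,z [-13.8  -0.5  37.7] free [131.6  -0.4  50.4] rpy in deck [-0.04 -5.03  0.06] F deck [4.6 1.7 0.3] M [ 0.27 -0.79 -0.06] gap 0.156
```

Request:
{"method": "carry_out", "body": {"commands": [{"x":0.01,"y":0.003,"z":-0.022,"rx":-0.05,"ry":0.16,"rz":0,"fingers":0},{"x":0.01,"y":0.003,"z":-0.022,"rx":-0.05,"ry":0.16,"rz":0,"fingers":0},{"x":0,"y":0,"z":0,"rx":0,"ry":0,"rz":0,"fingers":0}]}}

```text
time_s: 17.15
tcp_pos: [0.5471, -0.1764, 0.0723]
eef_rot: [1.557, 1.519, 0.287]
wrist_force: [4.3, 2.1, 0.4]
finger_gap: 0.155
```

```bash
python3 st.py
```

```text
t 17.15 tcp [ 0.5471 -0.1764  0.0723] tip u,v,z [-14.   -0.5  37.7] free [131.8  -0.4  45.3] rpy in deck [-0.04 -2.98  0.06] F deck [4.7 0.7 0.4] M [ 0.27 -0.78 -0.06] gap 0.155
```

Request:
{"method": "carry_out", "body": {"commands": [{"x":0.009,"y":0.003,"z":-0.022,"rx":-0.05,"ry":0.16,"rz":0,"fingers":0},{"x":0.009,"y":0.003,"z":-0.022,"rx":-0.05,"ry":0.16,"rz":0,"fingers":0},{"x":0,"y":0,"z":0,"rx":0,"ry":0,"rz":0,"fingers":0}]}}

```text
time_s: 17.52
tcp_pos: [0.5479, -0.176, 0.0694]
eef_rot: [1.528, 1.555, 0.257]
wrist_force: [4.8, 2.1, -1.4]
finger_gap: 0.154
```

```bash
python3 st.py
```

```text
t 17.52 tcp [ 0.5479 -0.176   0.0694] tip u,v,z [-14.4  -0.4  37.6] free [131.6  -0.3  39.9] rpy in deck [-0.04 -0.92  0.07] F deck [ 5.2  0.6 -1.4] M [ 0.17 -0.75 -0.07] gap 0.154
```

Request:
{"method": "carry_out", "body": {"commands": [{"x":0.006,"y":0.002,"z":-0.015,"rx":-0.025,"ry":0.08,"rz":0,"fingers":0},{"x":0.003,"y":0.001,"z":-0.012,"rx":-0.025,"ry":0.08,"rz":0,"fingers":0},{"x":0,"y":0,"z":0,"rx":0,"ry":0,"rz":0,"fingers":0}]}}

```text
time_s: 17.9
tcp_pos: [0.5492, -0.1757, 0.0682]
eef_rot: [0.33, 1.57, -0.94]
wrist_force: [5.2, 3.5, -0.4]
finger_gap: 0.155
```

```bash
python3 st.py
```

```text
t 17.9 tcp [ 0.5492 -0.1757  0.0682] tip u,v,z [-13.5  -0.5  37.6] free [132.5  -0.4  37.7] rpy in deck [-0.07 -0.02  0.06] F deck [ 6.   1.8 -0.4] M [ 0.29 -1.41 -0.14] gap 0.155
```

Request:
{"method": "carry_out", "body": {"commands": [{"x":0,"y":0,"z":-0.015,"rx":-0.02,"ry":0.06,"rz":0,"fingers":0},{"x":0,"y":0,"z":0,"rx":0,"ry":0,"rz":0,"fingers":0}]}}

```text
time_s: 18.15
tcp_pos: [0.5491, -0.1758, 0.0679]
eef_rot: [-1.397, 1.565, -2.668]
wrist_force: [2.7, 4.3, 5.4]
finger_gap: 0.156
```

```bash
python3 st.py; python3 - <<'E'
from h import *
from station import env
for n,(a,b,cc,d) in dict(side=(240,380,285,425),top=(180,290,355,465)).items():
    c=env.capture(n);cv2.imwrite(f"pics/{n}5.png",cv2.resize(c["pixels"][a:b,cc:d,::-1],None,fx=4,fy=4,interpolation=cv2.INTER_CUBIC))
cv2.imwrite("pics/w5.png",env.capture("wrist")["pixels"][:,:,::-1])
E
```

```text
t 18.15 tcp [ 0.5491 -0.1758  0.0679] tip u,v,z [-13.8  -0.5  37.8] free [132.2  -0.4  37. ] rpy in deck [-0.06  0.34  0.03] F deck [3.9 3.3 5.4] M [ 0.52 -1.45 -0.09] gap 0.156
```

View pics/side5.png

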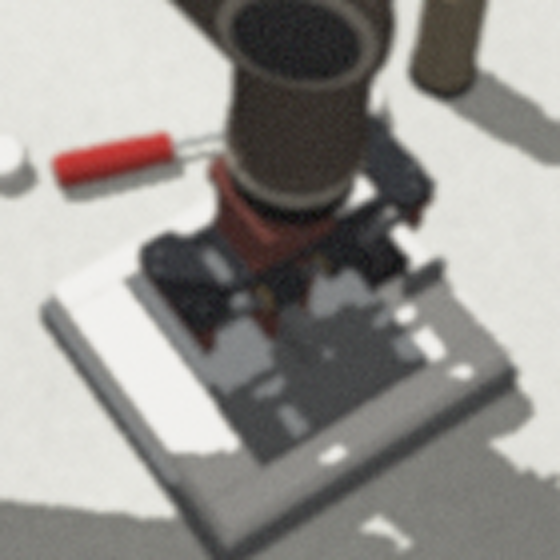

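View pics/w5.png

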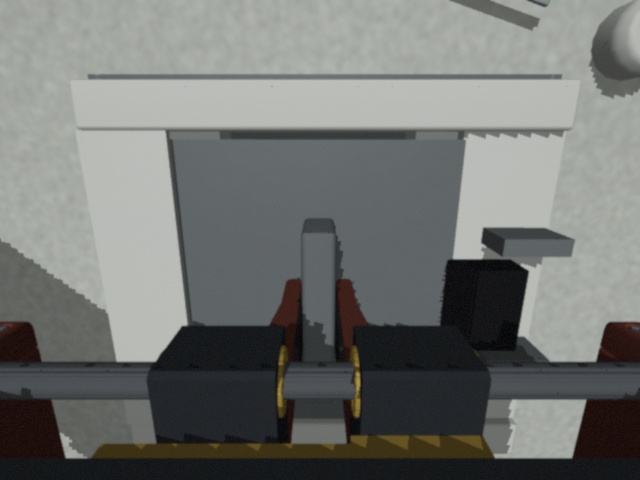

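The panel lies in the bay, and the catch (445–525, 260–350) appears to lie over its free edge at column 460. I'll check the catch travel with numbers.

```bash
python3 - <<'E'
from st import *
c=env.capture("wrist")
for d in(-.003,-.006):
    P=[(-110,100,14),(110,100,14),(-70,79,14),(59,20,15),(62,20,15),(59,20,31),(64,20,31),(59,-20,15)]
    W=[np.r_[D,.04+d]+ex*a*1e-3+ey*b*1e-3+np.array([0,0,z*1e-3]) for a,b,z in P]
    print(d,proj(c,W).round(1).tolist())
im=c["pixels"][:,:,::-1];cv2.imwrite("pics/w5z.png",cv2.resize(im[220:370,420:590],None,fx=4,fy=4,interpolation=cv2.INTER_CUBIC))
E
```

```text
-0.003 [[66.7, 78.9], [584.9, 78.2], [166.1, 130.5], [445.9, 258.4], [452.2, 258.4], [458.2, 270.0], [469.6, 270.0], [438.2, 332.1]]
-0.006 [[71.4, 80.1], [580.0, 79.4], [168.9, 130.7], [443.9, 256.4], [450.0, 256.4], [455.7, 267.6], [466.9, 267.6], [436.4, 329.1]]
```

View pics/w5z.png

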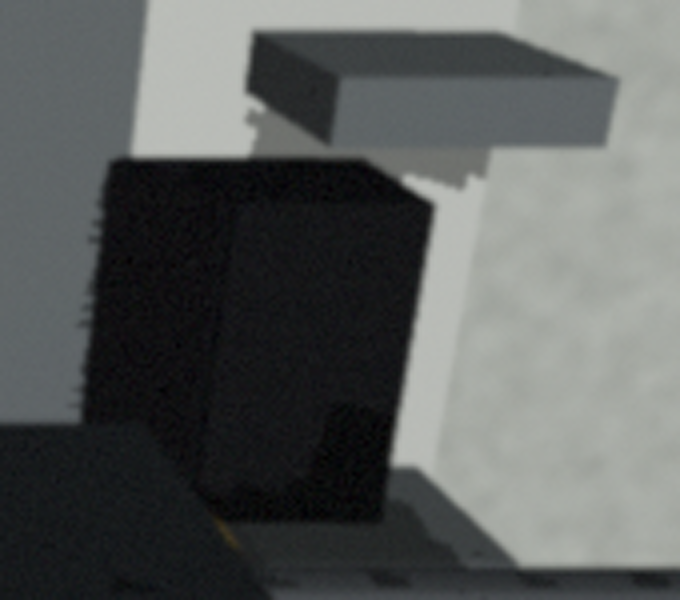

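The nose tip (447,260) overlaps the panel edge (453) in the image, so it has snapped over. I'll ease the downward load and let the seal carry the panel out against the stop.

Request:
{"method": "carry_out", "body": {"commands": [{"x":0.012,"y":0.003,"z":0.008,"rx":0.01,"ry":-0.03,"rz":0,"fingers":0},{"x":0.012,"y":0.003,"z":0,"rx":0,"ry":0,"rz":0,"fingers":0},{"x":0,"y":0,"z":0,"rx":0,"ry":0,"rz":0,"fingers":0}]}}

```text
time_s: 18.73
tcp_pos: [0.55, -0.1756, 0.0678]
eef_rot: [-1.32, 1.567, -2.59]
wrist_force: [4.1, 3.1, 2.1]
finger_gap: 0.159
```

```bash
python3 st.py
```

```text
t 18.73 tcp [ 0.55   -0.1756  0.0678] tip u,v,z [-12.8  -0.6  37.6] free [133.2  -0.5  37.1] rpy in deck [-0.05  0.19  0.03] F deck [4.8 1.7 2.1] M [ 0.29 -1.25 -0.13] gap 0.159
```

Request:
{"method": "carry_out", "body": {"commands": [{"x":0.012,"y":0.003,"z":0,"rx":0,"ry":0,"rz":0,"fingers":0},{"x":0.008,"y":0.003,"z":0,"rx":0,"ry":0,"rz":0,"fingers":0},{"x":0,"y":0,"z":0,"rx":0,"ry":0,"rz":0,"fingers":0}]}}

```text
time_s: 19.1
tcp_pos: [0.5502, -0.1755, 0.0678]
eef_rot: [-1.525, 1.566, -2.796]
wrist_force: [0.5, 2.7, 6.7]
finger_gap: 0.16
```

```bash
python3 st.py
```

```text
t 19.1 tcp [ 0.5502 -0.1755  0.0678] tip u,v,z [-12.6  -0.5  37.7] free [133.4  -0.5  37. ] rpy in deck [-0.01  0.27  0.  ] F deck [1.2 2.4 6.7] M [ 0.42 -0.66 -0.14] gap 0.16
```

Stop reached: push in u dropped to about 1 N. I'll unload it and open only partway, to keep the fingers clear of the catch.

Request:
{"method": "carry_out", "body": {"commands": [{"x":0,"y":0,"z":0.008,"rx":0.01,"ry":-0.03,"rz":0,"fingers":0},{"x":0,"y":0,"z":0,"rx":0,"ry":0,"rz":0,"fingers":0},{"x":0,"y":0,"z":0,"rx":0,"ry":0,"rz":0,"fingers":0.4},{"x":0,"y":0,"z":0,"rx":0,"ry":0,"rz":0,"fingers":0.4},{"x":0,"y":0,"z":0,"rx":0,"ry":0,"rz":0,"fingers":0.4},{"x":0,"y":0,"z":0,"rx":0,"ry":0,"rz":0,"fingers":0.4}]}}

```text
time_s: 19.85
tcp_pos: [0.5503, -0.1754, 0.0677]
eef_rot: [-1.354, 1.569, -2.625]
wrist_force: [-1.0, -0.5, 0.1]
finger_gap: 0.399
```

```bash
python3 st.py; python3 - <<'E'
from st import *
c=env.capture("wrist")
cv2.imwrite("pics/w6.png",c["pixels"][:,:,::-1])
E
```

```text
t 19.85 tcp [ 0.5503 -0.1754  0.0677] tip u,v,z [-12.5  -0.5  37.4] free [133.5  -0.4  37.2] rpy in deck [-0.02  0.09  0.03] F deck [-1.2 -0.2  0.1] M [-0.02  0.07  0.01] gap 0.399
```

View pics/w6.png

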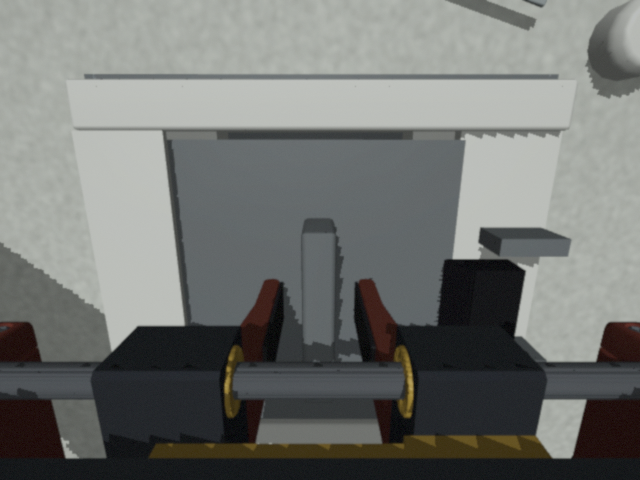

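Released. The panel stayed put with the nose over its edge. Now I'll back away straight up and inspect from above.

Request:
{"method": "carry_out", "body": {"commands": [{"x":0,"y":0,"z":0.2,"rx":0,"ry":0,"rz":0,"fingers":0.4},{"x":0,"y":0,"z":0.5,"rx":0,"ry":0,"rz":0,"fingers":0.4},{"x":0,"y":0,"z":0.8,"rx":0,"ry":0,"rz":0,"fingers":0.4},{"x":0,"y":0,"z":0.8,"rx":0,"ry":0,"rz":0,"fingers":0.4},{"x":0,"y":0,"z":0.8,"rx":0,"ry":0,"rz":0,"fingers":0.4},{"x":0,"y":0,"z":0,"rx":0,"ry":0,"rz":0,"fingers":0.4},{"x":0,"y":0,"z":0,"rx":0,"ry":0,"rz":0,"fingers":0.4}]}}

```text
time_s: 20.78
tcp_pos: [0.5502, -0.1751, 0.2539]
eef_rot: [-1.463, 1.57, -2.734]
wrist_force: [-0.8, -0.5, 0.5]
finger_gap: 0.401
```

```bash
python3 - <<'E'
from st import *
rep()
c=env.capture("wrist")
cv2.imwrite("pics/w7.png",c["pixels"][:,:,::-1])
d=-.006
P=dict(A=(-110,100,14),B=(110,100,14),lip=(-70,79,14),nose_out1=(59,20,15),nose_out2=(59,-20,15),noseback3=(62,20,15),pf1=(64,75,14),pf2=(64,-75,14),pl1=(-66,75,14),pl2=(-66,-75,14),C=(-110,-100,14))
for k,(a,b,z) in P.items(): print(k,proj(c,np.r_[D,.04+d]+ex*a*1e-3+ey*b*1e-3+np.array([0,0,z*1e-3])).round(1))
cv2.imwrite("pics/side7.png",cv2.resize(env.capture("side")["pixels"][180:430,230:480,::-1],None,fx=2.4,fy=2.4,interpolation=cv2.INTER_CUBIC))
im=c["pixels"][:,:,::-1];cv2.imwrite("pics/w7z.png",cv2.resize(im[120:320,220:420],None,fx=3,fy=3,interpolation=cv2.INTER_CUBIC))
E
```

```text
t 20.77 tcp [ 0.5502 -0.1751  0.2539] tip u,v,z [-1.240e+01 -2.000e-01  2.235e+02] free [ 1.336e+02 -1.000e-01  2.234e+02] rpy in deck [-0.    0.04  0.04] F deck [-1.  -0.3  0.5] M [ 0.02  0.   -0.03] gap 0.401
A [[202.7 113. ]]
B [[437.8 112.9]]
lip [[246.6 136.4]]
nose_out1 [[379.3 198.2]]
nose_out2 [[377.5 237. ]]
noseback3 [[382.3 198.2]]
pf1 [[387.1 140.7]]
pf2 [[379.6 286.3]]
pl1 [[251.1 140.7]]
pl2 [[258.4 286.3]]
C [[219.2 307.5]]
```

View pics/w7.png

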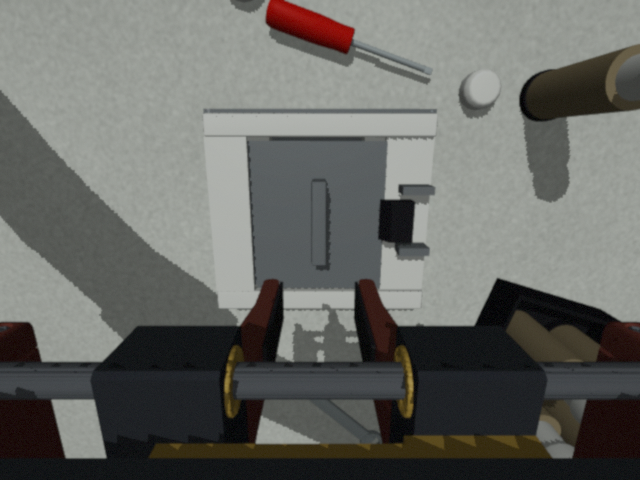

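View pics/side7.png

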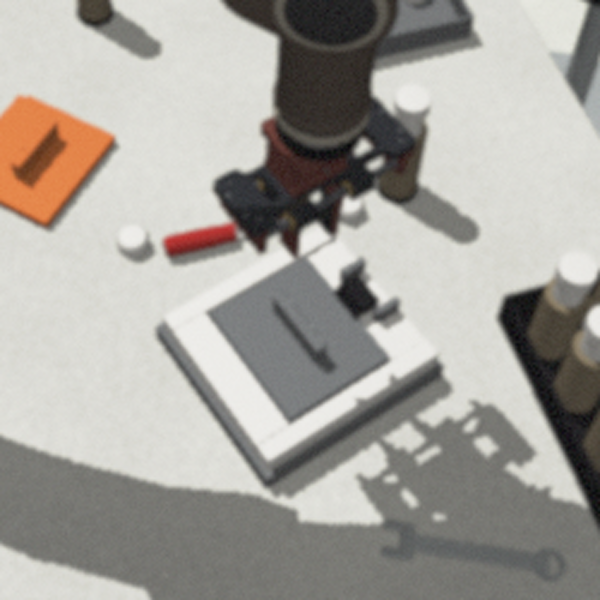

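View pics/w7z.png

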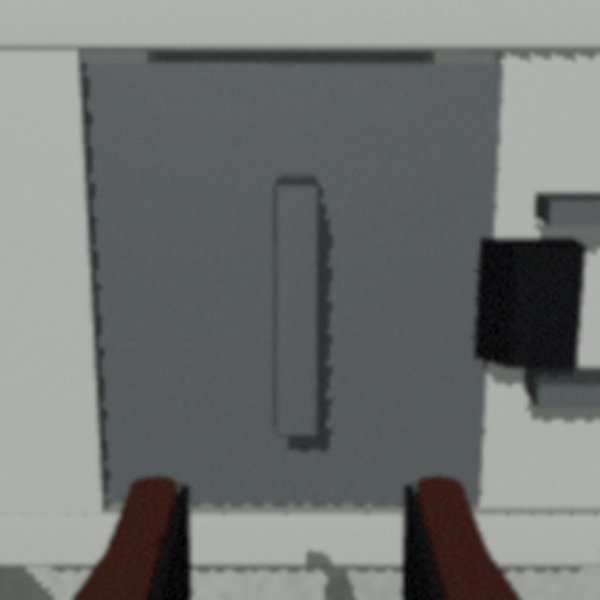

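Panel flush in the bay. The nose is at column 379.5 against a predicted 379.3 for fully out, and it overlaps the panel edge (about 384) by roughly 5 mm. Bystanders look undisturbed, so I'm handing in.

```bash
python3 - <<'E'
from station import env
import cv2
c=env.capture("top");cv2.imwrite("pics/t8.png",c["pixels"][:,:,::-1])
print(env.get_obs()["time_s"],env.close_job())
E
```

```text
the job is handed in; nothing more can be done
20.925 None
```

View pics/t8.png

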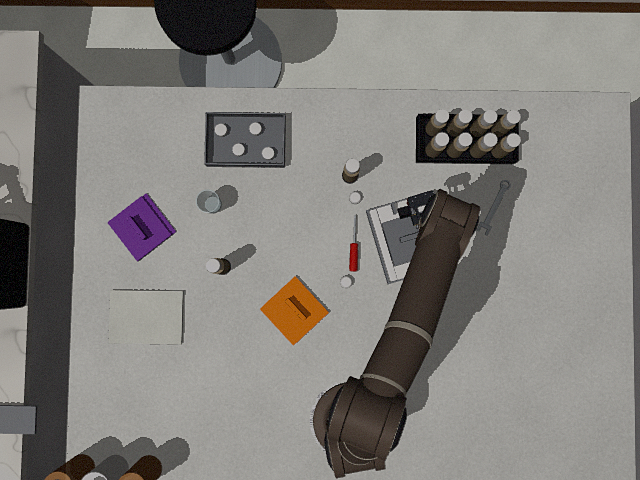

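The cover panel is refitted and locked, and the job was handed in at 20.9 s. I gripped the rib, felt the ledge height with the tongue at 20° tilt, pushed the tongue in against the seal (5–7 N), and lowered the panel flat. The catch snapped over the free edge; I then let the panel out to the stop, opened the fingers and backed off.

**Last checks:** the wrist view shows the panel flush in the bay. The catch nose is at its rest position, about 5 mm over the free edge. The fingers are clear, and the vessels, caps, driver, beaker and wrench show no visible shift in the top view.

**What failed or disagreed:**
- **Early contact:** my first descent at 10° tilt put the free edge on the catch housing, with about 31 N of contact (limit 45 N). I had sent several small downward moves without reading the force between them. I backed off and saw no sign of damage or grip slip.
- **Ledge height:** felt at about 37 mm (nominal −3), while the camera fits gave about 34 mm (−6). I went by the felt value.

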